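Check a polishing clamp's jaw gap with a feeler blade

TASK

Lift the loose cap off the square jaw gauge by its knob and set it down gently, flat inside the wooden cap tray. Then take the flat feeler blade out of the rack and slide it straight down between the gauge's two jaw plates until it drags snugly on both of them, pushing the sprung plate back about 2 mm and never to its stop. Finish holding the blade upright and still in the gripper at that depth, and leave the pin gauge and the other things on the bench where they are.

Things in the scene. Friction and masses are not known exactly. Their poses are not given: they have to be found in the camera images.
- gauge: The jaw gauge: fixed square dark steel housing, 90 x 90 mm, 80 mm tall, open at the top (opening 66 x 66 mm). Origin at the centre of its underside. Inside stand two steel jaw plates facing each other across a gap along the gauge's x axis; the plates are 42 mm long along its y axis.
- jaw_mouth (a point): Centre of the mouth of the gap, level with the jaw plates' top edges, 68 mm above the bench (12 mm below the housing rim); axes as the gauge. The gap is a V: 11 to 14 mm wide at the mouth (the hidden setting differs each time), 0.25 mm narrower per mm of depth, 47 mm deep. The plates ride on a carriage floating easily 7 mm either way along x, so they centre on the blade; this point moves with it.
- spring_plate (a joint): How far the sprung jaw plate (+x side) is pushed back, in m: 0 at rest, 0.005 at its hard stop. Spring 1.5 N/mm, preload 1.5 N. The blade first drags on both plates with its tip 28 to 40 mm below the mouth, by the setting; 4 mm more depth push the plate back 1 mm. Downward push needed: about 2 N at first, 4 to 6 N at 2 mm (with friction).
- set_plate: The other jaw plate (-x side), clamped on the carriage at a setting that differs each time: it stands 0 to 3 mm in towards the gap. It does not give. Its origin is 68 mm below the mouth, shifted along x by that setting from the point under the mouth's centre.
- cap_centre (a point): Loose round cap lying on top of the gauge, closing it. Point on its axis, half-way up (21 mm above its underside). From below: spigot 60 mm diameter, 8 mm tall (sits down inside the housing); disc 84 mm diameter, 8 mm thick; on top an aluminium grip knob 26 mm diameter, 26 mm tall, (from 5 mm below to 21 mm above this point). 120 g.
- cap: The same cap; origin at the centre of its spigot's underside, z up along its axis.
- tray_in (a point): Cap tray: fixed shallow square wooden tray, 104 x 104 mm outside, 94 x 94 mm inside, rim 20 mm above the bench. Point at the centre of its inner floor, 5 mm above the bench; axes along its sides.
- rack: Fixed wooden rack, 60 x 130 mm, 92 mm tall: a top plate with two slots, 32 mm either side of its centre along its y axis, each 9 mm (x) by 23 mm (y). The feeler blade hangs in one, a pin gauge in the other. Origin at the centre of its underside.
- blade_grip (a point): Centre of the feeler blade's dark wooden handle: flat-sided block 16 mm (x) x 30 mm (y) x 40 mm (z). Below it the steel blade, 6 mm thick (x), 20 mm wide (y), 75 mm long, its last 8 mm thinned to 3 x 16 mm. It hangs upright in the rack by its handle with the same axes as the rack. Total 120 g. x is the thickness direction, z up.
- blade_tip (a point): Lower tip of the feeler blade, 95 mm below the handle's centre; same axes.
- blade: The feeler blade; origin at its tip.
- pin: Pin gauge in the rack's other slot: thin round steel pin with a round wooden handle 28 mm diameter, 34 mm tall. Not needed. Origin at its tip, 75 mm below the handle.
- oil: Bystander: squat clear oil bottle, 48 mm wide, 120 mm tall.
- jar: Bystander: glass jar, 52 mm wide, 60 mm tall.
- tin: Bystander: open brass bowl, 90 mm wide, 50 mm tall.
- dop: Bystander: turned steel dop, 44 mm wide foot, 58 mm tall.
- driver: Bystander: screwdriver about 160 mm long, lying on the bench.
- pliers: Bystander: long pliers lying on the bench, about 170 mm long.
There are look-alikes about, which are no part of the job. Leave any pink or turquoise look-alike of the blade alone.

How it is judged:
By the outcome, as a careful person would: the job done as asked, in the order asked, and still so for the second after the job is handed in, while the arm keeps its last pose, push and grip.
It also fails if it takes over 72 s, if anything falls off the work surface, if the arm or the gripper's body presses on something with over 40 N, if the wrist force passes 120 N, or if a joint passes its speed limit or range.

ROBOT

A 6-joint arm with a two-finger parallel gripper is mounted at the origin on the work surface. World frame = base frame: x ahead of the robot, y to its left, z up, the work surface at z = 0. Lengths are in mm, angles in rad, forces in N, time in s.
With the tool pointing down it reaches from about 350 to 725 mm from the base axis. Payload 6 kg.
Tool frame: the origin (TCP) lies at the very end of the fingers, on their centre line; the grasp point (between the pads) lies 19 mm behind it; z points along the fingers, y is the direction in which the jaws open and shut (so a half turn about z gives the same grasp; the last joint's range is limited). The gripper opens to 85 mm and grips with 20 to 120 N. Pads are 22 mm wide; open, the fingers measure 114 mm over their backs; the gripper's body (76 mm by 85 mm) begins 54 mm behind the grasp point. The pads swing forward as they close: fully open they stand 13 mm farther back than shut.
Start: joints at [1.517, 0.04, 0.085, 0, -1.615, -0.334], TCP at [226.864, 555.433, 231.261] pointing down, gripper open.
Joint ranges: [-2.56, 2.56], [-1.29, 2.01], [-1.08, 1.49], [-3.29, 1.98], [-2.81, -0.18], [-2.99, 2.99]. Speed limits (rad/s): [2.57, 2.57, 3.01, 3.14, 3.14, 3.14].

INTERFACE

Orientations are given as a unit quaternion [w, x, y, z].
In Python, from plant import ctrl, eoat, imaging gives the robot as it stands. The module is installed in compiled form; this text tells all that it offers. Calls block until the motion is done:
- ctrl.movep(position, orientation): joint-space move of the TCP to a pose.
- ctrl.line_to(position, rot=None, speed=150, force_limit=None): straight line of the TCP; rot=None keeps the orientation; speed is the mean speed in mm/s. With force_limit (N) it stops when the force on the tool has changed by that much, and returns True; else False.
- ctrl.move_joints(angles): joint-space move.
- eoat.open_gripper() and eoat.close(grasp_force=None): open the fingers fully, or close them until they stop; grasp_force is the grip in N (None keeps the last).
- ctrl.pause(seconds).
- ctrl.inverse_kinematics(position, orientation): joint angles nearest the present ones, or None.
- ctrl.read_state(): the state.
- imaging.camera(name): name is "scene" or "side" or "wrist"; returns a dict with "frame" (480x640x3 uint8, red, green, blue), "depth" (480x640 float32, mm along the optical axis (not along the pixel's ray), 0 where there is no reading), "mtx" (3x3 intrinsics, pixels), "rvec" (rotation vector, rad) and "tvec" (3), from world to camera coordinates, as OpenCV has them. Camera axes: x right, y down, z forward; pixel columns grow to the right and rows downward; lengths in mm; the calibration is good to about 2 mm. A picture is of the moment at which its call begins.
A pose or a line that the arm cannot do raises ctrl.IKError and nothing moves.
- ctrl.sign_off(): hands the job in, once; it reports no verdict.
Trained networks look in a picture, given as the dict that the camera call returned (one of the last four; its "shot" number tells which), for a name from the list of things; names that differ only in an ending like _2 or _b are one class to them, and where a whole thing is asked for, a point or a joint stands for the part that bears it (a point fixed in the world has none). Each returns a list of dicts, best first, with "confidence" (0 to 1); they miss things now and then, are a little off and sometimes report something else, mostly with a low value. They report only what shows in the picture. A call takes as long as a camera call. They do not tell look-alikes from the thing itself.
- imaging.recognise(label, picture): "rect" ([centre column, centre row, width, height] as shares, 0 to 1, of the picture: columns of its width, rows of its height, round what is visible of it).
- imaging.mark_of(label, picture): "xy" ([column, row] as shares, 0 to 1, of the picture: columns of its width, rows of its height: a listed point, or the origin of a listed thing).
The state is a dict: "clock": time; "joint_positions": joint angles; "qd": joint speeds; "joint_efforts": joint torques, N m; "eef_pos": TCP position; "tcp_rot": TCP orientation; "wrist_force": force on the tool from outside, world axes, zero at the start; "wrist_torque": the same for the moment, N m; "width": finger opening in mm.
Only numpy, scipy, OpenCV 4.12 (cv2) and the standard library are available. Lean on these libraries where they do the work, as an engineer would, in place of code of your own. Each camera call takes 0.05 s, during which the arm holds its last target.

## Working session

There is one attempt and no reset: what is moved stays moved. The work goes in short steps, each a Python script; the robot and the scene stay as the last script left them, time stands still between calls to the robot, and variables do not carry over. Pictures are saved under pics/ and viewed, and the job is handed in when it is done.

```bash
mkdir -p pics; ls; cat > h.py <<'E'
import numpy as np, cv2
from plant import ctrl, eoat, imaging
def cam(name,save=None):
    p=imaging.camera(name)
    if save: cv2.imwrite(f'pics/{save}.png',p['frame'][:,:,::-1])
    return p
def RT(p): return cv2.Rodrigues(np.array(p['rvec'],float))[0],np.array(p['tvec'],float).ravel()
def w2p(p,X):
    return cv2.projectPoints(np.array(X,float).reshape(-1,3),np.array(p['rvec'],float),np.array(p['tvec'],float),np.array(p['mtx'],float),None)[0].reshape(-1,2)
def ray(p,uv):
    R,t=RT(p); d=np.linalg.inv(p['mtx'])@np.array([uv[0],uv[1],1.]); return -R.T@t, R.T@d
def p2w(p,uv):  # by depth
    u,v=int(round(uv[0])),int(round(uv[1])); w=p['depth'][max(0,v-1):v+2,max(0,u-1):u+2]; w=w[w>0]
    o,d=ray(p,uv); return o+d*np.median(w) if len(w) else None
def onz(p,uv,z):
    o,d=ray(p,uv); return o+d*((z-o[2])/d[2])
def tri(obs):  # list of (p,uv)
    A=np.zeros((3,3));b=np.zeros(3)
    for p,uv in obs:
        o,d=ray(p,uv); d=d/np.linalg.norm(d); P=np.eye(3)-np.outer(d,d); A+=P;b+=P@o
    X=np.linalg.solve(A,b); return X,[np.linalg.norm(w2p(p,X)[0]-uv) for p,uv in obs]
def cloud(p):
    R,t=RT(p); h,w=p['depth'].shape; u,v=np.meshgrid(np.arange(w),np.arange(h))
    d=np.stack([u,v,np.ones_like(u)],-1)@np.linalg.inv(p['mtx']).T*p['depth'][...,None]
    return (d-t)@R
def marks(l,p): return [(np.round(np.array(m['xy'])*[640,480],1),round(m['confidence'],2)) for m in imaging.mark_of(l,p)]
def rects(l,p): return [(np.round(np.array(m['rect'])*[640,480,640,480],1),round(m['confidence'],2)) for m in imaging.recognise(l,p)]
E
python3 - <<'E'
from h import *
for n in ['scene','side','wrist']:
    p=cam(n,n+'0'); o,_=ray(p,(0,0)); print(n,o.round(),p['mtx'][0,0])
    for l in ['jaw_mouth','cap_centre','tray_in','rack','blade_grip','blade_tip','gauge','pin']: print(l,marks(l,p))
print(ctrl.read_state())
E
```

```text
pics
scene [1086.  507.  731.] 518.8209520476853
jaw_mouth []
cap_centre [(array([310.3, 209.2]), 0.65), (array([202.7, 285.2]), 0.21)]
tray_in [(array([238. , 197.5]), 0.59), (array([460.6, 317.1]), 0.24)]
rack [(array([478.9, 331.4]), 0.84)]
blade_grip [(array([490. , 260.7]), 0.8), (array([446.5, 322. ]), 0.75), (array([473.3, 278.1]), 0.69), (array([309.5, 205.8]), 0.41)]
blade_tip [(array([460.5, 315.8]), 0.84), (array([495.3, 334.6]), 0.38)]
gauge [(array([311.3, 242.3]), 0.8)]
pin [(array([492.4, 334.1]), 0.86)]
side [ 187. -798.  878.] 555.6322260060524
jaw_mouth [(array([393.3, 260.5]), 0.49), (array([291.5, 309. ]), 0.25)]
cap_centre [(array([289.4, 275.3]), 0.73)]
tray_in [(array([340.5, 387.2]), 0.65)]
rack [(array([230. , 213.5]), 0.78)]
blade_grip [(array([197.6, 200. ]), 0.93), (array([233.5, 182. ]), 0.74), (array([258.7, 178. ]), 0.73)]
blade_tip [(array([202.1, 231.3]), 0.84), (array([259.9, 208.1]), 0.8)]
gauge [(array([294.3, 312.7]), 0.78)]
pin [(array([437.6, 355.5]), 0.46)]
wrist [295. 528. 374.] 368.3923177394749
jaw_mouth []
cap_centre []
tray_in []
rack []
blade_grip []
blade_tip []
gauge []
pin []
{'clock': 1.35, 'joint_positions': array([ 1.51671892e+00,  4.02151826e-02,  8.48101506e-02, -8.31426027e-06,
       -1.61553529e+00, -3.33676851e-01]), 'qd': array([ 0.00114111,  0.00010148, -0.00140008,  0.0016559 , -0.0001667 ,
        0.0012889 ]), 'joint_efforts': array([ 2.80708682e-04, -3.67921257e+01,  3.47449100e+01,  6.93306327e+00,
       -1.02196584e-03,  4.54378807e-06]), 'eef_pos': array([226.85031603, 555.43010142, 231.25655957]), 'tcp_rot': array([ 7.18718899e-05,  9.81264659e-01, -1.92664639e-01,  5.91974343e-06]), 'wrist_force': array([ 0.26813496, -0.13859897,  0.36804413]), 'wrist_torque': array([-0.02433341,  0.06275621,  0.06822651]), 'width': 84.96821891102509}
```

View pics/scene0.png

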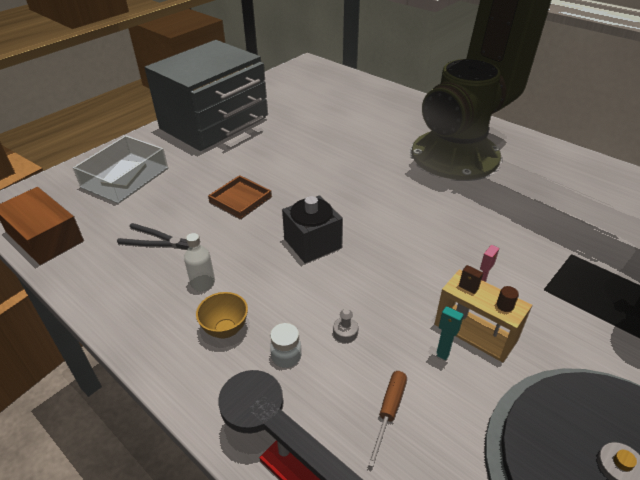

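View pics/side0.png

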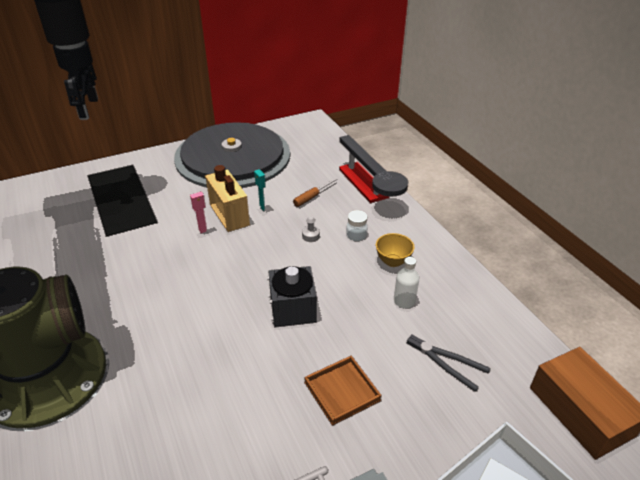

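View pics/wrist0.png

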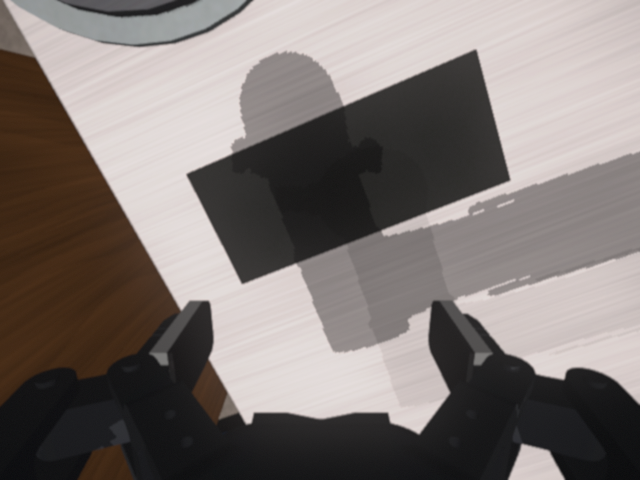

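```bash
python3 - <<'E'
from h import *
ps={n:cam(n) for n in ['scene','side']}
a=ps['scene']['frame'][230:370,420:560]; b=ps['side']['frame'][150:250,180:280]
cv2.imwrite('pics/crop1.png',np.hstack([cv2.resize(a,(400,400),interpolation=2),cv2.resize(b,(400,400),interpolation=2)])[:,:,::-1])
def ok(C,c,r): return np.hypot(C[...,0]-c[0],C[...,1]-c[1])<r
k=ps['scene']; s=ps['side']
print('cap',tri([(k,(310.3,209.2)),(s,(289.4,275.3))]),'knobtop',p2w(k,(311,199)),p2w(s,(291,270)))
print('tray',tri([(k,(238,197.5)),(s,(340.5,387.2))]), 'depth',p2w(k,(238,197.5)),p2w(s,(340.5,387.2)))
print('blade',tri([(k,(470,275)),(s,(221,173))]),'alt',tri([(k,(470,275)),(s,(229,184))]),'pin',tri([(k,(508,296)),(s,(229,184))]))
for n,p in ps.items():
    C=cloud(p)
    for nm,uv,r,z0,z1 in [('rack',{'scene':(490,293),'side':(226,190)}[n],90,86,98),('gauge',{'scene':(311,225),'side':(292,285)}[n],75,10,84),('gaugetop',{'scene':(311,225),'side':(292,285)}[n],75,77,84),('knob',{'scene':(311,200),'side':(291,272)}[n],30,110,120),('tray',{'scene':(238,197),'side':(340,387)}[n],80,14,26)]:
        c=p2w(p,uv); m=ok(C,c,r)&(C[...,2]>z0)&(C[...,2]<z1)&(p['depth']>0)
        P=C[m]
        if len(P)<5: print(n,nm,len(P));continue
        print(n,nm,len(P),'seed',c.round(1),cv2.minAreaRect(P[:,:2].astype(np.float32)),'zmed',np.median(P[:,2]).round(1),'mean',P.mean(0).round(1))
E
```

```text
cap (array([494.47103395, -46.06180433,  94.03618099]), [np.float64(2.0979019550123503), np.float64(2.0509355001289538)]) knobtop [492.65228087 -50.65019564 114.2940047 ] [493.04998905 -48.79305981 113.37366763]
tray (array([ 493.98483879, -276.08047644,    8.28494374]), [np.float64(1.7280879133610219), np.float64(2.160877412876412)]) depth [ 495.39202066 -280.82197187    5.77890373] [ 491.96131112 -271.67293161    4.93002652]
blade (array([476.48941609, 298.12454354, 133.52803435]), [np.float64(8.534426485776041), np.float64(5.721576845427843)]) alt (array([477.65400131, 287.40782578, 117.1933735 ]), [np.float64(0.7536528040529488), np.float64(0.51055558215385)]) pin (array([478.12150067, 342.23929496,  94.73597372]), [np.float64(12.227237343329044), np.float64(7.756335758627712)])
scene rack 1920 seed [466.9 324.5  92.5] ((478.2636413574219, 318.6097412109375), (148.85321044921875, 127.80915069580078), 57.11387252807617) zmed 92.4 mean [483.7 327.3  92.3]
scene gauge 1825 seed [524.2 -22.6  83.2] ((495.87591552734375, -45.266151428222656), (89.89313507080078, 92.08838653564453), 73
[... 784 characters left out ...]
 seed [487.9 -63.7  86.7] ((491.1483154296875, -50.11674118041992), (94.49456024169922, 93.97915649414062), 72.70001220703125) zmed 59.0 mean [480.8 -80.7  54.5]
side gaugetop 415 seed [487.9 -63.7  86.7] ((493.0746765136719, -49.945980072021484), (92.56007385253906, 89.8213882446289), 73.07068634033203) zmed 79.2 mean [486.4 -64.2  79.6]
side knob 94 seed [491.3 -52.7 112. ] ((493.363037109375, -52.50971221923828), (25.125568389892578, 25.434263229370117), 4.982018947601318) zmed 112.6 mean [493.2 -51.8 112.8]
side tray 670 seed [ 491.2 -271.     5.2] ((491.2580261230469, -278.2908935546875), (105.24866485595703, 107.85968780517578), 3.7904605865478516) zmed 18.2 mean [ 490.  -281.2   18.1]
```

View pics/crop1.png

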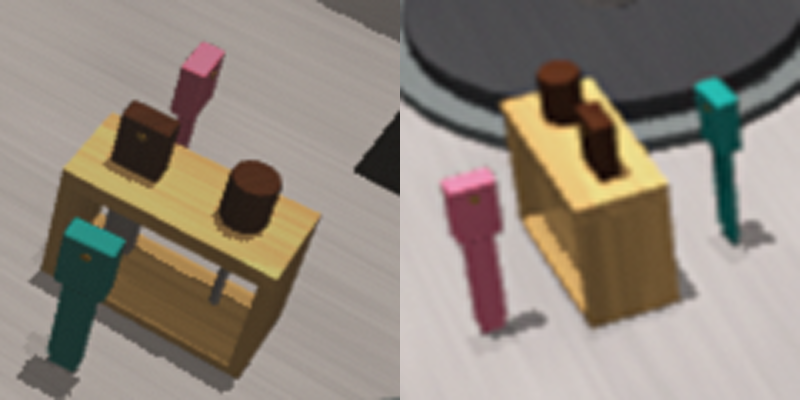

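```bash
cat >> h.py <<'E'
def q(deg):
    a=np.radians(deg)/2; return [0,float(np.cos(a)),float(np.sin(a)),0]
def st():
    s=ctrl.read_state(); print('t',round(s['clock'],2),'tcp',s['eef_pos'].round(1),'F',s['wrist_force'].round(2),'w',round(s['width'],1),'j6',round(s['joint_positions'][5],2)); return s
E
python3 - <<'E'
from h import *
for a in range(-180,180,30):
    r=[ctrl.inverse_kinematics(P,q(a)) for P in [[430,300,250],[494,-48,92],[492,-277,25],[478,287,97]]]
    print(a,[None if x is None else round(x[5],2) for x in r])
a=0
ctrl.movep([478-73,310,270],q(a)); pr=cam('wrist','rackA'); st()
ctrl.movep([494-73,-48,260],q(a)); pg=cam('wrist','gA'); print(marks('cap_centre',pg),marks('gauge',pg)); st()
ctrl.movep([494,-48,200],q(a)); pg=cam('wrist','gB'); print(marks('cap_centre',pg)); st()
E
```

```text
-180 [np.float64(-2.56), np.float64(-1.88), np.float64(-1.41), np.float64(-2.47)]
-150 [np.float64(-2.04), np.float64(-1.36), np.float64(-0.89), np.float64(-1.95)]
-120 [np.float64(-1.52), np.float64(-0.83), np.float64(-0.37), np.float64(-1.42)]
-90 [np.float64(-0.99), np.float64(-0.31), np.float64(0.16), np.float64(-0.9)]
-60 [np.float64(-0.47), np.float64(0.21), np.float64(0.68), np.float64(-0.38)]
-30 [np.float64(0.05), np.float64(0.74), np.float64(1.2), np.float64(0.15)]
0 [np.float64(0.58), np.float64(1.26), np.float64(1.73), np.float64(0.67)]
30 [np.float64(1.1), np.float64(1.78), np.float64(2.25), np.float64(1.19)]
60 [np.float64(1.62), np.float64(2.31), np.float64(2.78), np.float64(1.72)]
90 [np.float64(2.15), np.float64(2.83), np.float64(-2.98), np.float64(2.24)]
120 [np.float64(2.67), np.float64(-2.93), np.float64(-2.46), np.float64(2.76)]
150 [None, np.float64(-2.4), np.float64(-1.94), None]
t 2.67 tcp [404.6 310.7 269.5] F [ 0.55  0.09 -0.56] w 85.6 j6 0.52
[(array([320.9, 129.3]), 0.96)] []
t 4.16 tcp [421.2 -47.2 259.8] F [ 0.44 -0.13 -0.21] w 85.6 j6 1.2
[(array([319.9, 235.1]), 0.74), (array([78.6, 45.3]), 0.69)]
t 4.72 tcp [494.3 -47.8 201.2] F [ 0.58 -0.58 -0.25] w 85.5 j6 1.26
```

View pics/rackA.png

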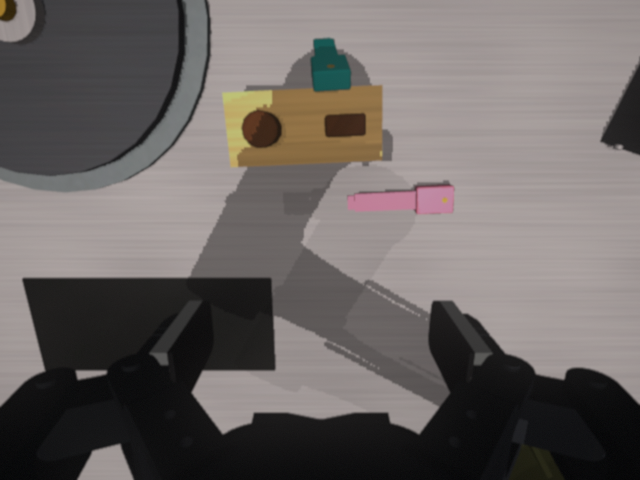

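View pics/gA.png

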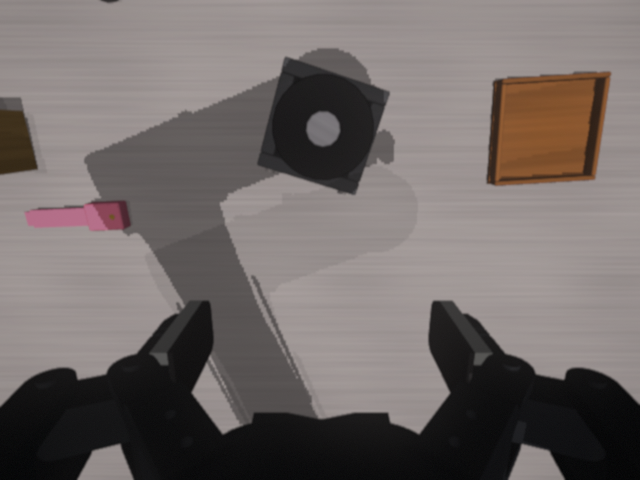

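View pics/gB.png

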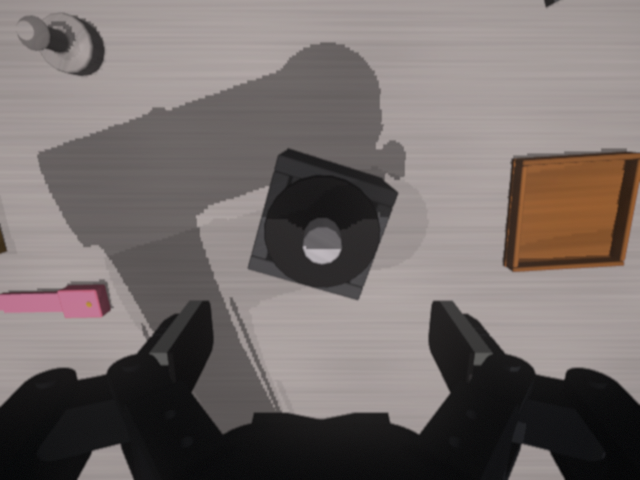

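```bash
cat > m.py <<'E'
from h import *
import pickle
p=cam('wrist'); pickle.dump(p,open('gB.pkl','wb'))
C=cloud(p); v=p['depth']>0
o,_=ray(p,(0,0)); print('cam',o.round(1)); s=st()
def rect(nm,c,r,z0,z1):
    m=v&(np.hypot(C[...,0]-c[0],C[...,1]-c[1])<r)&(C[...,2]>z0)&(C[...,2]<z1); m[300:,:]=m[300:,:]&(np.arange(640)[None]>220)&(np.arange(640)[None]<425)
    P=C[m]; print(nm,len(P),cv2.minAreaRect(P[:,:2].astype(np.float32)) if len(P)>5 else '',np.median(P[:,2]).round(2) if len(P) else '',cv2.minEnclosingCircle(P[:,:2].astype(np.float32)))
rect('knob',(494,-48),30,108,120); rect('disc',(494,-48),60,84.5,92); rect('gtop',(494,-48),75,76,84); rect('tray',(492,-277),85,15,24)
rect('floor',(492,-277),60,2,9); rect('bench',(494,100),20,-5,5)
E
python3 m.py
```

```text
cam [568.  -47.4 344.2]
t 4.78 tcp [494.2 -47.8 201.6] F [ 0.03  0.64 -0.32] w 85.4 j6 1.26
knob 1170 ((494.9751281738281, -48.13807678222656), (25.240890502929688, 25.043643951416016), 2.07688307762146) 114.02 ((494.8918762207031, -48.16964340209961), 12.91238784790039)
disc 8645 ((495.042236328125, -48.24264144897461), (82.95814514160156, 82.8886947631836), 88.68875122070312) 88.13 ((494.7623291015625, -47.99843978881836), 41.97846221923828)
gtop 3903 ((494.2990417480469, -47.18267059326172), (90.22004699707031, 90.31656646728516), 72.64807891845703) 80.04 ((494.2900695800781, -47.10648727416992), 62.89647674560547)
tray 3110 ((492.32586669921875, -275.4591064453125), (104.01179504394531, 105.98479461669922), 3.3707213401794434) 19.38 ((492.6951904296875, -275.59747314453125), 72.73065948486328)
floor 9412 ((493.9880676269531, -271.34515380859375), (100.04280090332031, 107.26239013671875), 3.566019058227539) 5.09 ((491.9281921386719, -276.930908203125), 59.989044189453125)
bench 1350 ((494.29742431640625, 99.89128875732422), (39.830360412597656, 38.86562728881836), 84.58214569091797) 0.21 ((493.99456787109375, 100.00057220458984), 19.998083114624023)
```

```bash
python3 - <<'E'
from h import *
print(ctrl.line_to([494.9,-48.2,130],speed=120))
print(ctrl.line_to([494.9,-48.2,92.5],speed=60,force_limit=8)); st()
eoat.close(40); st()
ctrl.line_to([494.9,-48.2,100],speed=30); st()
ctrl.line_to([494.9,-48.2,150],speed=100); s=st()
cam('wrist','lift'); 
E
```

```text
False
False
t 6.28 tcp [495.1 -48.2  92.8] F [ 0.57 -0.21 -0.18] w 85.4 j6 1.26
t 6.87 tcp [495.1 -48.2  92.9] F [-0.95  0.03  2.48] w 24.6 j6 1.26
t 7.27 tcp [494.9 -48.1 100. ] F [-0.51 -0.22 -0.44] w 24.6 j6 1.26
t 7.92 tcp [494.6 -48.1 149.4] F [-0.03  0.33 -1.43] w 24.2 j6 1.26
```

View pics/lift.png

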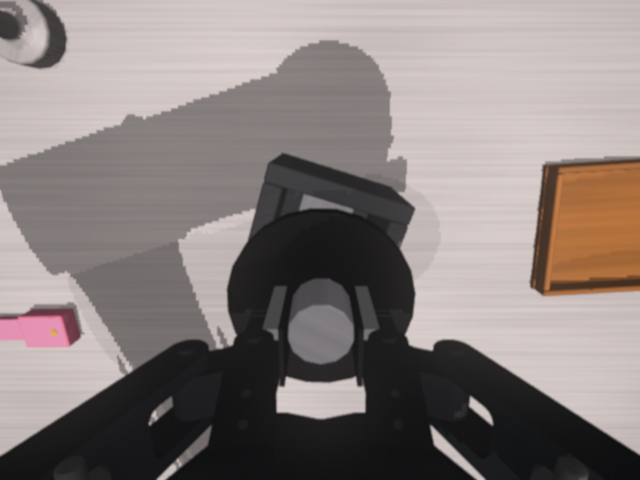

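```bash
python3 - <<'E'
from h import *
ctrl.line_to([440,-200,200],speed=250); ctrl.movep([400,-276,200],q(0)); ctrl.pause(0.2)
p=cam('wrist','trayA'); st(); C=cloud(p); v=p['depth']>0
for z0,z1 in [(15,24),(17,22)]:
    m=v&(np.hypot(C[...,0]-492,C[...,1]+276)<85)&(C[...,2]>z0)&(C[...,2]<z1); m[300:]=False
    P=C[m]; print(len(P),cv2.minAreaRect(P[:,:2].astype(np.float32)),np.median(P[:,2]))
print(marks('tray_in',p),[onz(p,m[0],5).round(1) for m in marks('tray_in',p)])
E
```

```text
t 9.47 tcp [ 400.6 -275.   199.8] F [ 0.22 -0.29 -1.55] w 24.6 j6 1.76
3334 ((492.7419738769531, -276.04290771484375), (104.13133239746094, 104.32183074951172), 3.42876935005188) 19.712302119835513
3167 ((492.7419738769531, -276.04290771484375), (104.13133239746094, 104.32183074951172), 3.42876935005188) 19.763648497562126
[(array([323.4, 106.1]), 0.67)] [array([ 492.4, -276.7,    5. ])]
```

View pics/trayA.png

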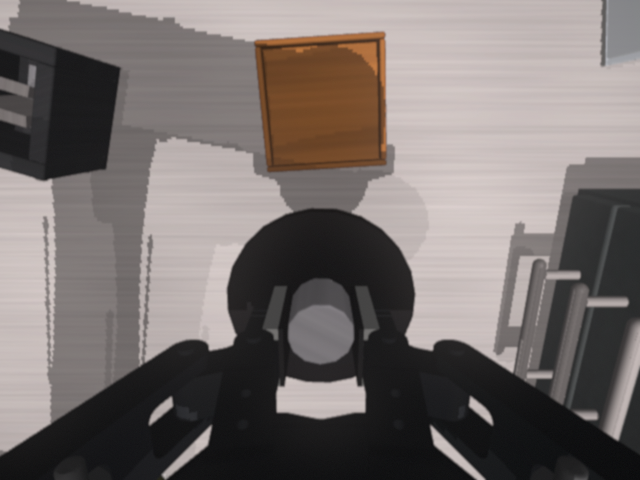

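```bash
python3 - <<'E'
from h import *
ctrl.line_to([492.6,-276.2,90],speed=150)
ctrl.line_to([492.6,-276.2,34],speed=70); st()
print(ctrl.line_to([492.6,-276.2,25.0],speed=12,force_limit=2)); st()
ctrl.pause(0.2); eoat.open_gripper(); st()
ctrl.line_to([492.6,-276.2,130],speed=100)
ctrl.line_to([410,-276.2,200],speed=250); p=cam('wrist','placed')
C=cloud(p); v=p['depth']>0
for nm,z0,z1 in [('knob',40,52),('disc',18,25)]:
    m=v&(np.hypot(C[...,0]-492,C[...,1]+276)<44)&(C[...,2]>z0)&(C[...,2]<z1); P=C[m]; print(nm,len(P),np.median(P[:,2]).round(2),cv2.minEnclosingCircle(P[:,:2].astype(np.float32)), np.linalg.lstsq(np.c_[P[:,:2]-P[:,:2].mean(0),np.ones(len(P))],P[:,2],rcond=None)[0].round(3))
st()
E
```

```text
t 11.63 tcp [ 493.  -276.4   34.6] F [ 0.47 -0.41 -0.98] w 24.6 j6 1.73
True
t 12.28 tcp [ 492.4 -276.1   25.8] F [0.5  0.44 3.79] w 24.5 j6 1.73
t 13.09 tcp [ 491.6 -275.7   24.6] F [-0.34  0.32 -0.18] w 85.2 j6 1.73
knob 914 47.06 ((492.09765625, -275.446044921875), 12.905434608459473) [1.0000e-03 0.0000e+00 4.7062e+01]
disc 7398 21.08 ((492.11297607421875, -275.5401611328125), 41.98344802856445) [-1.000e-03  1.000e-03  2.109e+01]
t 14.93 tcp [ 410.  -275.8  198.6] F [0.98 0.81 0.17] w 85.3 j6 1.76
```

View pics/placed.png

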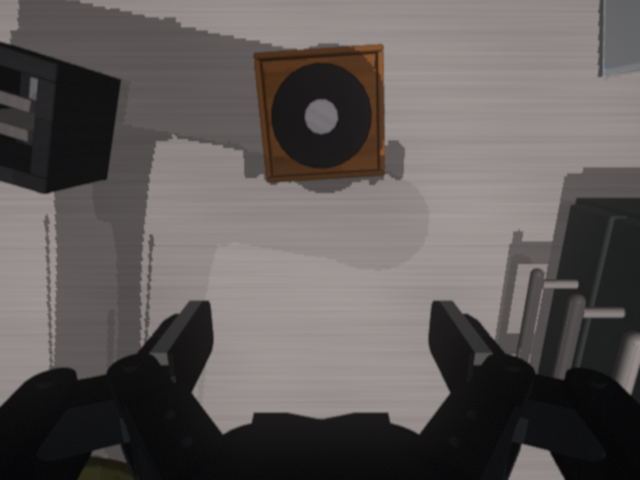

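```bash
python3 - <<'E'
from h import *
import pickle
ctrl.movep([421,-47.2,140],q(0)); ctrl.pause(.2); p=cam('wrist','jawA'); pickle.dump(p,open('jawA.pkl','wb')); st(); print(marks('jaw_mouth',p),marks('set_plate',p),marks('gauge',p))
uv=w2p(p,[494.3,-47.2,68])[0]; u,v=uv.astype(int); r=75
cv2.imwrite('pics/jawAc.png',cv2.resize(p['frame'][max(0,v-r):v+r,u-r:u+r],(600,600),interpolation=cv2.INTER_CUBIC)[:,:,::-1]); print(uv)
ctrl.movep([405,310,200],q(0)); ctrl.pause(.2); p=cam('wrist','rackB'); pickle.dump(p,open('rackB.pkl','wb')); st(); print(marks('blade_grip',p),marks('rack',p))
E
```

```text
t 16.12 tcp [421.1 -48.  140.1] F [-0.41 -0.33 -0.67] w 85.1 j6 1.2
[(array([325.2, 129.2]), 0.71)] [(array([320.5, 129.2]), 0.82)] [(array([320.7, 127.5]), 0.71)]
[319.53423612 129.31387499]
t 17.88 tcp [405.4 309.3 200.1] F [ 0.54 -0.13  0.01] w 85.5 j6 0.52
[(array([347.7, 122. ]), 0.86), (array([333.,  60.]), 0.67), (array([455.9, 210.2]), 0.64)] [(array([303.9, 128.4]), 0.7)]
```

View pics/jawAc.png

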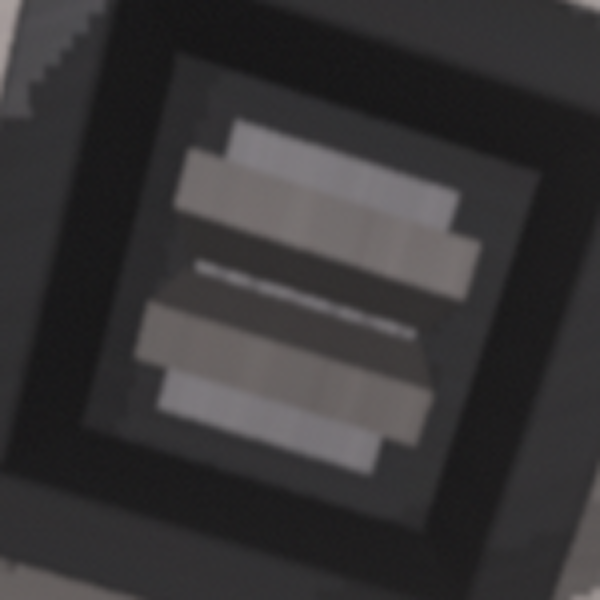

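View pics/rackB.png

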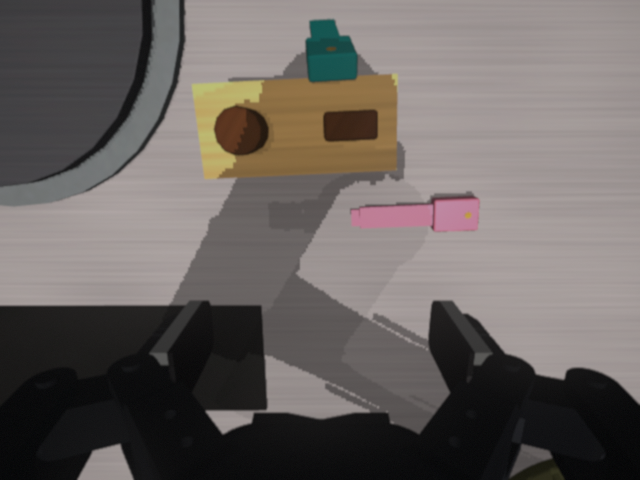

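```bash
python3 - <<'E'
from h import *
import pickle
p=pickle.load(open('rackB.pkl','rb')); C=cloud(p); v=p['depth']>0; f=p['frame'].astype(int); R,G,B=f[...,0],f[...,1],f[...,2]
top=np.zeros(v.shape,bool); top[:300]=True
def rep(nm,m):
    P=C[m&v&top]; print(nm,len(P),cv2.minAreaRect(P[:,:2].astype(np.float32)),'x',P[:,0].min().round(1),P[:,0].max().round(1),'y',P[:,1].min().round(1),P[:,1].max().round(1),'z',np.percentile(P[:,2],[0,50,99]).round(1)); return P
near=lambda c,r: np.hypot(C[...,0]-c[0],C[...,1]-c[1])<r
brown=(R<90)&(R>G+15)
rep('racktop',near((478,310),75)&(abs(C[...,2]-92)<4))
cb=p2w(p,(350,125)); print(cb)
rep('bladetop',near(cb,25)&(abs(C[...,2]-132)<6))
rep('blade all',near(cb,25)&(C[...,2]>97))
cp=p2w(p,(240,130)); rep('pintop',near(cp,25)&(C[...,2]>120)); print(cp)
rep('teal',(G>R+30)&(B>R+30)); 
rep('tealtop',(G>R+30)&(B>R+30)&(C[...,2]>100)); 
rep('pink',(R>G+50)&(B>G+20)); rep('pinktop',(R>G+50)&(B>G+20)&(C[...,2]>100))
print('--gauge')
p=pickle.load(open('jawA.pkl','rb')); C=cloud(p); v=p['depth']>0; top=np.zeros(v.shape,bool); top[:300]=True
P=rep('rim',near((494.3,-47.2),75)&(abs(C[...,2]-80)<2.5))
a=np.radians(-17.35); ex=np.array([np.cos(a),np.sin(a)]); ey=np.array([-ex[1],ex[0]])
g=np.array([494.3,-47.2]); U=(C[...,:2]-g)@ex; V=(C[...,:2]-g)@ey
m=v&(abs(V)<12)&(abs(U)<46)&top
o=np.argsort(U[m]); u=U[m][o]; z=C[...,2][m][o]; gr=p['frame'].mean(-1)[m][o]
for b in np.arange(-34,34,1.):
    k=(u>=b)&(u<b+1); 
    if k.any(): print(b,np.median(z[k]).round(1),gr[k].mean().round(0),end=' | ')
E
```

```text
racktop 14323 ((489.44757080078125, 322.89495849609375), (80.10240936279297, 125.06602478027344), 2.4864895343780518) x 447.5 530.4 y 258.8 384.9 z [88.1 92.1 94. ]
[480.75843827 293.40493386 131.9596449 ]
bladetop 1616 ((480.7195739746094, 293.1668701171875), (15.992940902709961, 29.759458541870117), 2.4607832431793213) x 472.2 489.1 y 278.2 308.2 z [126.9 132.  133.6]
blade all 1627 ((480.7119140625, 293.2060546875), (16.436992645263672, 29.802810668945312), 1.372170090675354) x 472.2 489.1 y 278.2 308.2 z [102.7 132.  133.6]
pintop 1909 ((478.0137634277344, 356.78125), (26.996137619018555, 27.545928955078125), 86.03817749023438) x 464.4 491.9 y 343.2 370.4 z [120.  125.9 127.6]
[478.3256489  355.02147158 126.17160663]
teal 2378 ((534.8049926757812, 304.0115661621094), (54.77302169799805, 28.783599853515625), 3.9783029556274414) x 507.0 562.0 y 288.0 318.2 z [ 10.5 102.  107.5]
tealtop 1397 ((515.85693359375, 302.68829345703125), (16.634756088256836, 28.898122787475586), 3.281113862991333) x 507.0 524.3 y 288.0 317.5 z [100.  104.3 107.8]
pink 2695 ((401.0661315917969, 224.20787048339844), (28.010862350463867, 112.34725952148438), 3.4167280197143555) x 388.5 418.1 y 167.9 280.3 z [ 2.1 10.6 19.5]Traceback (most recent call last):
  File "<stdin>", line 16, in <module>
  File "<stdin>", line 6, in rep
    return umr_minimum(a, axis, None, out, keepdims, initial, where)
ValueError: zero-size array to reduction operation minimum which has no identity
```

```bash
python3 - <<'E'
from h import *
import pickle
p=pickle.load(open('rackB.pkl','rb')); C=cloud(p); v=p['depth']>0; f=p['frame'].astype(int); R,G,B=f[...,0],f[...,1],f[...,2]
m=(G>R+30)&(B>R+30)&v&(C[...,2]>80); P=C[m]
for x in range(504,530,2):
    k=(P[:,0]>=x)&(P[:,0]<x+2)
    if k.any(): print(x,k.sum(),P[k,2].min().round(1),P[k,2].max().round(1),P[k,1].min().round(1),P[k,1].max().round(1))
m=v&(abs(C[...,2]-92)<1.5)&(R>100)&(B<R-30)&(C[...,0]<530)&(np.arange(480)[:,None]<200); P=C[m]; print('rack',cv2.minAreaRect(P[:,:2].astype(np.float32)),len(P))
print('--gauge')
p=pickle.load(open('jawA.pkl','rb')); C=cloud(p); v=p['depth']>0; top=np.zeros(v.shape,bool); top[:300]=True
m=v&top&(np.hypot(C[...,0]-494,C[...,1]+47)<75)&(abs(C[...,2]-80)<2.5); print('rim',cv2.minAreaRect(C[m][:,:2].astype(np.float32)),np.median(C[m][:,2]))
a=np.radians(-17.35); ex=np.array([np.cos(a),np.sin(a)]); ey=np.array([-ex[1],ex[0]])
g=np.array([494.3,-47.2]); U=(C[...,:2]-g)@ex; V=(C[...,:2]-g)@ey
m=v&(abs(V)<12)&(abs(U)<46)&top
o=np.argsort(U[m]); u=U[m][o]; z=C[...,2][m][o]; gr=p['frame'].mean(-1)[m][o]
for b in np.arange(-34,34,1.):
    k=(u>=b)&(u<b+1); 
    if k.any(): print(b,np.median(z[k]).round(1),gr[k].mean().round(0),end=' | ')
E
```

```text
506 39 99.6 102.9 299.4 315.9
508 179 99.3 104.4 288.5 316.4
510 185 99.8 105.0 288.0 316.4
512 187 100.7 105.7 288.1 316.9
514 191 102.3 107.3 288.2 316.8
516 194 103.0 108.1 288.4 316.8
518 183 104.0 108.9 288.5 317.4
520 155 102.9 108.7 288.6 316.8
522 94 98.6 105.3 289.8 317.5
524 85 94.6 101.4 290.1 317.6
526 84 91.2 96.9 290.4 317.7
528 98 86.7 93.4 290.7 317.9
rack ((479.39337158203125, 325.1137390136719), (60.14020919799805, 130.42906188964844), 2.424271583557129) 14502
--gauge
rim ((494.3162841796875, -47.3123893737793), (90.30661010742188, 90.28934478759766), 72.71714782714844) 80.03410521499312
-34.0 66.4 33.0 | -33.0 46.6 31.0 | -32.0 6.3 50.0 | -31.0 6.0 51.0 | -30.0 6.3 51.0 | -29.0 6.3 50.0 | -28.0 6.1 51.0 | -27.0 6.0 68.0 | -26.0 6.6 92.0 | -25.0 12.9 111.0 | -24.0 12.9 120.0 | -23.0 13.2 120.0 | -22.0 13.1 120.0 | -21.0 13.0 120.0 | -20.0 13.1 120.0 | -19.0 13.3 116.0 | -18.0 13.5 111.0 | -15.0 66.9 107.0 | -14.0 67.3 104.0 | -13.0 67.3 101.0 | -12.0 67.5 101.0 | -11.0 67.6 101.0 | -10.0 67.6 101.0 | -9.0 67.9 101.0 | -8.0 67.9 101.0 | -7.0 68.2 89.0 | -6.0 63.5 64.0 | -5.0 55.9 60.0 | -4.0 47.2 60.0 | -3.0 39.6 60.0 | -2.0 31.6 64.0 | -1.0 23.7 89.0 | 0.0 12.9 101.0 | 1.0 24.2 70.0 | 2.0 31.9 49.0 | 3.0 40.7 49.0 | 4.0 48.2 49.0 | 5.0 56.4 49.0 | 6.0 64.4 67.0 | 7.0 68.1 106.0 | 8.0 68.1 112.0 | 9.0 67.8 112.0 | 10.0 67.7 112.0 | 11.0 67.4 112.0 | 12.0 67.4 111.0 | 13.0 67.4 111.0 | 14.0 67.2 115.0 | 18.0 13.0 121.0 | 19.0 13.1 123.0 | 20.0 12.9 124.0 | 21.0 13.1 124.0 | 22.0 13.0 124.0 | 23.0 13.3 123.0 | 24.0 13.2 107.0 | 25.0 6.2 80.0 | 26.0 6.0 59.0 | 27.0 6.5 51.0 | 28.0 6.3 50.0 | 29.0 6.3 50.0 | 30.0 6.1 50.0 | 31.0 6.0 50.0 | 32.0 44.8 29.0 | 33.0 56.9 28.0 |
```

```bash
python3 - <<'E'
from h import *
A=-87.6
ctrl.movep([480.7,293.2,200],q(A)); st()
print(ctrl.line_to([480.7,293.2,140],speed=120))
print(ctrl.line_to([480.7,293.2,107.8],speed=50,force_limit=8)); ctrl.pause(.1);s=st()
cam('wrist','bl0'); eoat.close(80); s=st(); print(s['wrist_torque'].round(2)); cam('wrist','bl1')
E
```

```text
t 19.23 tcp [480.6 293.2 200. ] F [ 0.3   0.44 -1.51] w 85.5 j6 -0.86
False
False
t 20.77 tcp [480.9 293.4 108.3] F [ 0.71  0.43 -0.4 ] w 85.3 j6 -0.86
t 21.46 tcp [480.8 293.2 108. ] F [-0.98  0.23  1.39] w 14.5 j6 -0.86
[-0.02  0.01  0.03]
```

View pics/bl1.png

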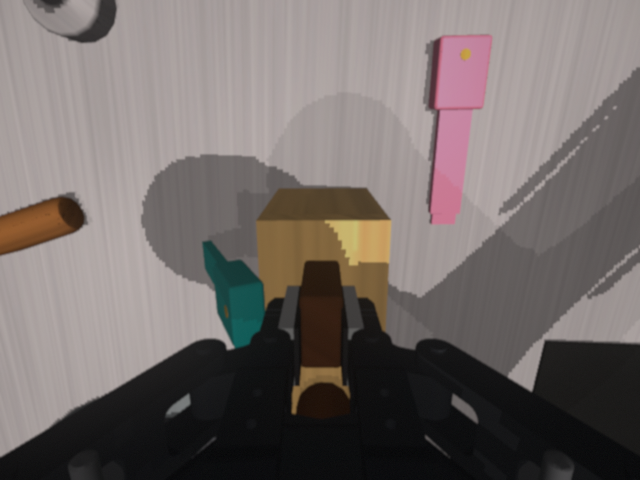

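```bash
python3 - <<'E'
from h import *
ctrl.line_to([480.8,293.2,125],speed=40); st()
ctrl.line_to([480.8,293.2,225],speed=120); st()
ctrl.movep([494.7,-47.4,225],q(-107.3)); ctrl.pause(.5); s=st(); print(s['wrist_torque'].round(3),s['tcp_rot'].round(4))
import pickle
for n in ['scene','side','wrist']:
    p=cam(n,'ov_'+n); pickle.dump(p,open(f'ov_{n}.pkl','wb'))
    print(n,marks('blade_tip',p),marks('blade_grip',p),'exp',w2p(p,[[494.7,-47.4,134.1],[494.7,-47.4,229.1]]).round(1).tolist())
p=pickle.load(open('ov_scene.pkl','rb')); p2=pickle.load(open('ov_side.pkl','rb'))
def crop(p):
    u,v=w2p(p,[494.7,-47.4,160])[0].astype(int); return cv2.resize(p['frame'][v-75:v+75,u-50:u+50],(400,600),interpolation=2)
cv2.imwrite('pics/ovc.png',np.hstack([crop(p),crop(p2)])[:,:,::-1])
E
```

```text
t 22.09 tcp [480.7 293.2 125. ] F [ 0.91  0.17 -1.01] w 14.7 j6 -0.86
t 23.07 tcp [480.4 293.1 223.8] F [-0.31 -0.18 -1.91] w 14.4 j6 -0.86
t 24.86 tcp [494.7 -47.2 225. ] F [ 0.22 -0.49 -1.88] w 14.6 j6 -0.61
[-0.031 -0.031  0.008] [-0.     -0.5929  0.8053 -0.    ]
scene [(array([438.6, 359.2]), 0.82), (array([312.3, 189.1]), 0.65)] [(array([433.1, 270.6]), 0.83), (array([457.7, 310.8]), 0.78), (array([312.1, 148. ]), 0.77), (array([311. , 242.9]), 0.5)] exp [[311.3, 192.0], [310.4, 149.5]]
side [(array([202.1, 232. ]), 0.73), (array([261.1, 205.2]), 0.65), (array([289.5, 263.8]), 0.57), (array([292.4, 309.9]), 0.4)] [(array([290.5, 223.7]), 0.9), (array([217. , 252.8]), 0.67), (array([244.7, 182.7]), 0.61)] exp [[291.2, 261.7], [289.8, 224.2]]
wrist [(array([319. , 238.7]), 0.71), (array([474.9, 431.2]), 0.69)] [(array([ 82.8, 186.7]), 0.71), (array([320.3, 309. ]), 0.64)] exp [[322.1, 241.0], [323.2, 308.2]]
```

View pics/ovc.png

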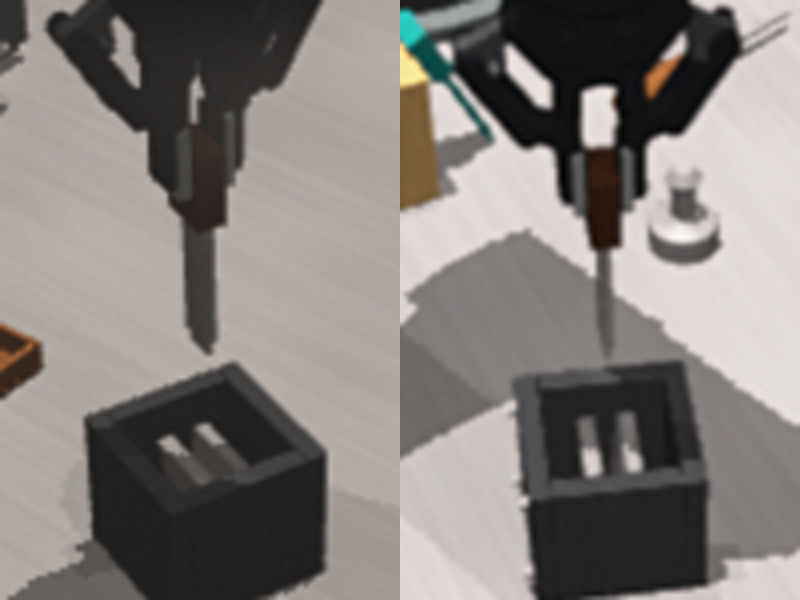

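View pics/ov_wrist.png

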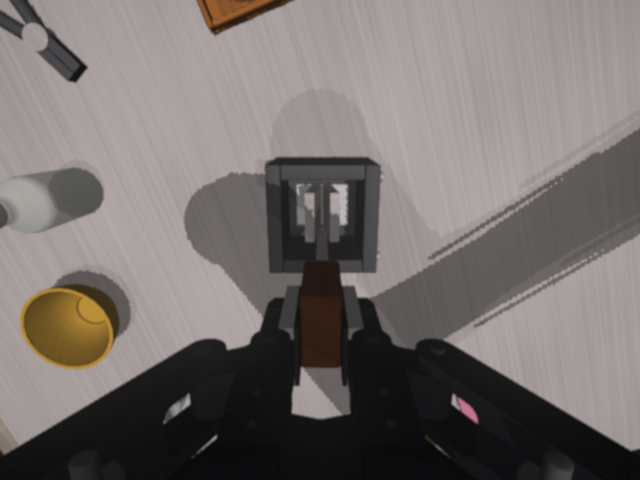

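```bash
cat >> h.py <<'E'
def avg(n=8,dt=0.03):
    F=[];P=[]
    for _ in range(n):
        ctrl.pause(dt); s=ctrl.read_state(); F.append(s['wrist_force']);P.append(s['eef_pos'])
    return np.mean(P,0),np.mean(F,0),s
E
python3 - <<'E'
from h import *
X,Y=494.7,-47.4
print(ctrl.line_to([X,Y,165],speed=100)); P,F,s=avg(10); print('base',P.round(1),F.round(2),s['wrist_torque'].round(3))
print(ctrl.line_to([X,Y,145],speed=40,force_limit=5)); P,F,s=avg(6); print(P.round(1),F.round(2))
print(ctrl.line_to([X,Y,129],speed=25,force_limit=5)); P,F,s=avg(6); print(P.round(1),F.round(2),s['clock'])
for z in [127,125.5,124]:
    r=ctrl.line_to([X,Y,z],speed=15,force_limit=6); P,F,s=avg(6); print(r,P.round(2),F.round(2),round(s['clock'],2))
E
```

```text
False
base [495.  -47.4 165.8] [-0.13 -0.12 -1.15] [-0.004 -0.008  0.019]
False
[494.9 -47.4 145.3] [-0.14  0.12 -1.4 ]
False
[494.8 -47.4 129.2] [ 0.19  0.2  -1.07] 28.2333
False [494.69 -47.41 126.98] [-0.03 -0.16 -1.03] 28.72
False [494.69 -47.41 125.48] [-0.06 -0.13 -1.26] 29.17
False [494.7  -47.4  123.99] [ 0.39 -0.04 -1.17] 29.62
```

```bash
python3 - <<'E'
from h import *
X,Y=494.7,-47.4
for z in [123,122,121,120,119,118]:
    r=ctrl.line_to([X,Y,z],speed=12,force_limit=6); P,F,s=avg(10); print(r,z,P.round(2),F.round(2),s['wrist_torque'].round(3),round(s['clock'],2))
cam('wrist','dragA')
E
```

```text
False 123 [494.7 -47.4 123. ] [-0.12  0.22 -1.17] [ 0.005 -0.037 -0.018] 30.2
False 122 [494.7  -47.39 121.94] [ 0.14 -0.09 -1.8 ] [-0.007 -0.071 -0.057] 30.78
False 121 [494.81 -47.43 121.17] [ 0.2  -0.55 -0.18] [-0.072 -0.123 -0.027] 31.37
False 120 [494.79 -47.41 120.13] [ 0.29 -0.06  1.36] [-0.019 -0.163  0.034] 31.95
False 119 [494.7  -47.39 118.98] [ 0.1  -0.11  1.64] [-0.038 -0.165  0.011] 32.53
False 118 [494.7  -47.4  117.99] [0.33 0.15 1.52] [-0.104 -0.135 -0.02 ] 33.12
```

```bash
python3 - <<'E'
from h import *
X,Y=494.7,-47.4
for z in [117,116,115,114]:
    r=ctrl.line_to([X,Y,z],speed=12,force_limit=6); P,F,s=avg(16); print(r,z,P.round(2),F.round(2),s['wrist_torque'].round(3),round(s['clock'],2))
import pickle
p=cam('wrist','dragB'); pickle.dump(p,open('dragB.pkl','wb')); p0=pickle.load(open('ov_wrist.pkl','rb'))
for n,pp in (('before',p0),('now',p)):
    R,t=RT(pp); C=cloud(pp); w=C[320:362,308:334].reshape(-1,3); o,_=ray(pp,(0,0)); print(n,'top z rel cam',(np.median(w[:,2])-o[2]).round(2), 'cam',o.round(1))
st()
q2=cam('scene'); q3=cam('side'); pickle.dump((q2,q3),open('drag_ss.pkl','wb'))
def crop(p):
    u,v=w2p(p,[494.7,-47.4,100])[0].astype(int); return cv2.resize(p['frame'][v-50:v+50,u-40:u+40],(400,500),interpolation=2)
cv2.imwrite('pics/dragc.png',np.hstack([crop(q2),crop(q3)])[:,:,::-1])
E
```

```text
False 117 [494.72 -47.41 117.03] [0.27 0.01 2.29] [-0.004 -0.12  -0.003] 33.95
False 116 [494.72 -47.4  116.02] [ 0.21 -0.04  2.9 ] [-0.059 -0.153  0.011] 34.73
False 115 [494.71 -47.4  115.01] [ 0.2  -0.07  3.46] [-0.024 -0.147  0.015] 35.52
False 114 [494.72 -47.4  114.02] [ 0.2  -0.12  4.  ] [-0.022 -0.156 -0.004] 36.3
before top z rel cam -118.57 cam [ 474.2 -116.6  367.8]
now top z rel cam -118.51 cam [ 474.2 -116.5  256.8]
t 36.35 tcp [494.7 -47.4 114. ] F [ 0.34 -0.37  3.71] w 14.3 j6 -0.61
```

View pics/dragB.png

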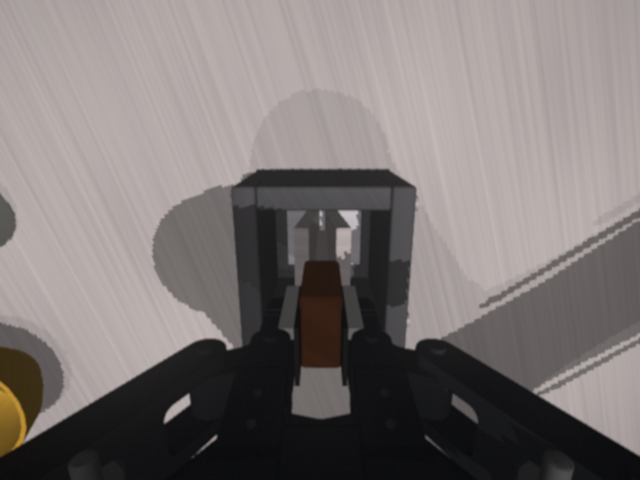

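View pics/dragc.png

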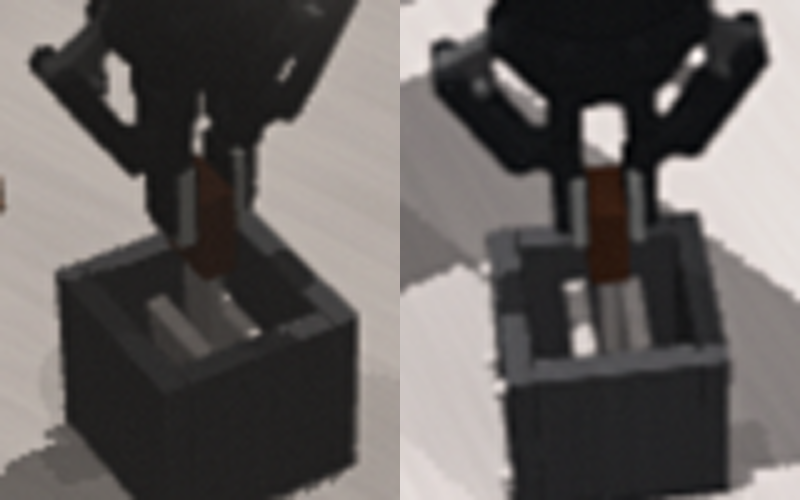

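```bash
cat > gap.py <<'E'
from h import *
import pickle,sys
a=np.radians(-17.3); ex=np.array([np.cos(a),np.sin(a)]); ey=np.array([-ex[1],ex[0]]); g=np.array([494.3,-47.25])
for fn in sys.argv[1:]:
    p=pickle.load(open(fn,'rb')); C=cloud(p); U=(C[...,:2]-g)@ex; V=(C[...,:2]-g)@ey; Z=C[...,2]
    for v0,v1 in [(-20,-16),(-17,-13),(-14,-11),(-8,8),(11,14)]:
        m=(p['depth']>0)&(V>v0)&(V<v1)&(abs(Z-67.6)<1.6)&(abs(U)<24)
        u=U[m]; L=u[u<0]; R=u[u>0]
        # also wall fits z=68 crossing
        out=[]
        for sgn in (-1,1):
            k=(p['depth']>0)&(V>v0)&(V<v1)&(Z>35)&(Z<65)&(U*sgn>1)&(U*sgn<10.5)
            if k.sum()>15:
                pf=np.polyfit(Z[k],U[k],1); out.append((pf[1]+pf[0]*68).round(2)); out.append(pf[0].round(3)); out.append(int(k.sum()))
        if len(L)>5 and len(R)>5: print(fn,(v0,v1),len(L),len(R),'L',L.min().round(2),L.max().round(2),'R',R.min().round(2),R.max().round(2),'walls',out)
E
python3 gap.py jawA.pkl ov_wrist.pkl dragB.pkl
python3 - <<'E'
import sys; sys.path.insert(0,'.')
import pickle,cv2
p=pickle.load(open('dragB.pkl','rb'))
cv2.imwrite('pics/dragBc.png',cv2.resize(p['frame'][160:280,240:400],(800,600),interpolation=cv2.INTER_CUBIC)[:,:,::-1])
E
```

```text
jawA.pkl (-20, -16) 103 108 L -14.1 -5.9 R 6.68 14.91 walls [np.float64(-6.08), np.float64(-0.123), 48, np.float64(6.96), np.float64(0.124), 48]
jawA.pkl (-17, -13) 102 110 L -14.0 -5.86 R 6.72 14.92 walls [np.float64(-6.11), np.float64(-0.125), 46, np.float64(6.96), np.float64(0.125), 48]
jawA.pkl (-14, -11) 74 80 L -14.01 -5.84 R 6.9 14.92 walls [np.float64(-6.13), np.float64(-0.125), 34, np.float64(6.95), np.float64(0.126), 37]
jawA.pkl (-8, 8) 406 447 L -14.04 -5.79 R 6.55 14.86 walls [np.float64(-6.1), np.float64(-0.125), 202, np.float64(6.98), np.float64(0.125), 197]
jawA.pkl (11, 14) 80 86 L -14.04 -5.84 R 6.79 14.94 walls [np.float64(-6.08), np.float64(-0.123), 39, np.float64(6.89), np.float64(0.122), 38]
ov_wrist.pkl (-20, -16) 47 48 L -13.85 -6.36 R 6.77 14.21 walls [np.float64(-6.16), np.float64(-0.127), 22, np.float64(7.07), np.float64(0.132), 20]
ov_wrist.pkl (-17, -13) 47 46 L -13.89 -6.36 R 6.79 14.24 walls [np.float64(-6.09), np.float64(-0.12), 22, np.float64(7.05), np.float64(0.129), 19]
ov_wrist.pkl (-14, -11) 33 30 L -13.89 -6.39 R 6.82 14.32 walls [np.float64(-6.1
[... 272 characters left out ...]
13), 16, np.float64(6.9), np.float64(0.121), 16]
dragB.pkl (-20, -16) 104 105 L -14.34 -6.74 R 8.13 15.71 walls [np.float64(-6.74), np.float64(-0.124), 51, np.float64(8.05), np.float64(0.126), 52]
dragB.pkl (-17, -13) 105 106 L -14.38 -6.76 R 8.16 15.79 walls [np.float64(-6.74), np.float64(-0.125), 53, np.float64(8.09), np.float64(0.127), 50]
dragB.pkl (-14, -11) 76 83 L -14.47 -6.37 R 7.73 15.84 walls [np.float64(-6.63), np.float64(-0.12), 35, np.float64(8.06), np.float64(0.125), 34]
dragB.pkl (-8, 8) 323 290 L -14.68 -6.41 R 7.78 16.02 walls [np.float64(-6.71), np.float64(-0.125), 127, np.float64(8.05), np.float64(0.125), 113]
dragB.pkl (11, 14) 16 13 L -14.34 -10.38 R 12.97 15.83 walls []
```

View pics/dragBc.png

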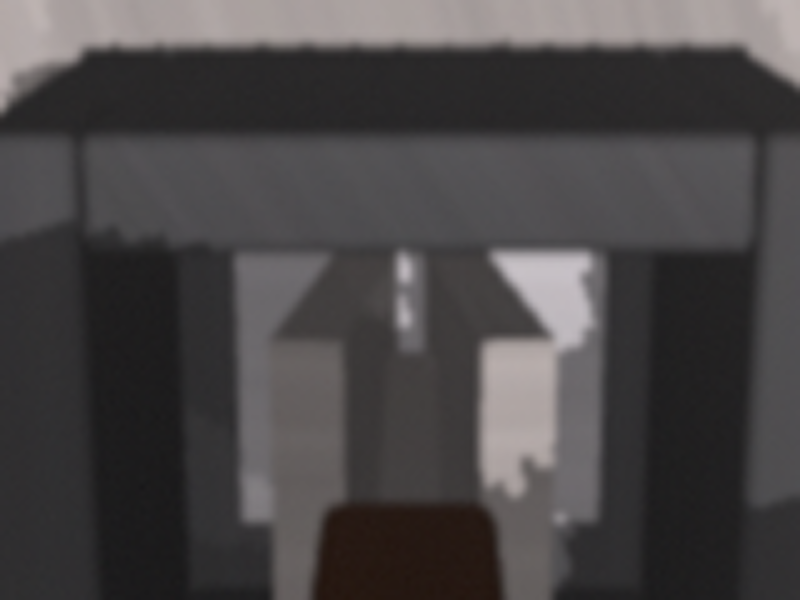

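```bash
python3 - <<'E'
from h import *
import pickle
r=ctrl.line_to([494.7,-47.4,113.0],speed=8,force_limit=6); P,F,s=avg(16); print(r,P.round(2),F.round(2),s['wrist_torque'].round(3),s['tcp_rot'].round(4),round(s['clock'],2))
p=cam('wrist','fin'); pickle.dump(p,open('fin.pkl','wb')); cam('scene','fin_scene'); cam('side','fin_side')
C=cloud(p);w=C[320:362,308:334].reshape(-1,3); o,_=ray(p,(0,0)); print('top rel cam',(np.median(w[:,2])-o[2]).round(2),np.median(w[:,2]))
E
python3 gap.py fin.pkl
```

```text
False [494.72 -47.41 113.02] [0.36 0.02 4.41] [-0.054 -0.184  0.058] [ 0.     -0.5927  0.8054 -0.    ] 37.26
top rel cam -118.54 137.2656108905128
fin.pkl (-20, -16) 113 107 L -14.85 -6.72 R 8.1 16.16 walls [np.float64(-6.81), np.float64(-0.123), 55, np.float64(8.16), np.float64(0.125), 55]
fin.pkl (-17, -13) 110 107 L -14.38 -6.74 R 8.14 15.72 walls [np.float64(-6.83), np.float64(-0.124), 56, np.float64(8.19), np.float64(0.125), 52]
fin.pkl (-14, -11) 77 82 L -14.38 -6.78 R 8.14 15.78 walls [np.float64(-6.8), np.float64(-0.123), 44, np.float64(8.21), np.float64(0.126), 40]
fin.pkl (-8, 8) 328 294 L -14.75 -6.83 R 7.78 16.14 walls [np.float64(-6.81), np.float64(-0.124), 127, np.float64(8.19), np.float64(0.125), 113]
fin.pkl (11, 14) 11 8 L -14.29 -10.32 R 12.88 15.72 walls []
```

View pics/fin_scene.png

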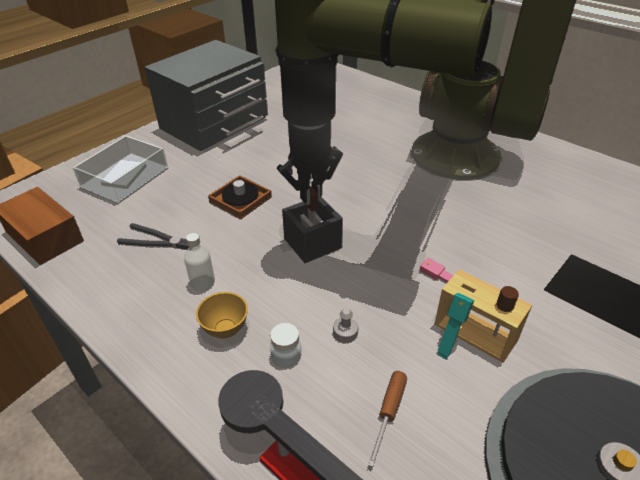

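View pics/fin_side.png

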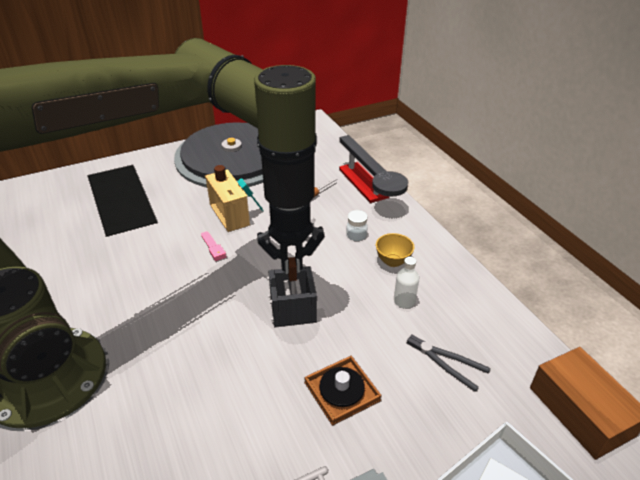

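```bash
python3 - <<'E'
from h import *
st(); ctrl.sign_off()
E
```

```text
t 37.41 tcp [494.7 -47.4 113. ] F [ 0.74 -0.57  4.23] w 14.6 j6 -0.61
the job is handed in; nothing more can be done
```

I put the cap in the tray and slid the blade into the gauge until it drags on both jaw plates. I handed in at about 37 s of the 72 s with the blade upright and still in the gripper.

- **Cap:** Its disc top measures 21.1 mm above the bench (21 mm expected) and is level to about 0.1°. It sits within about 1 mm of the tray's centre.
- **Blade:** I took the dark brown flat-handled one from the rack.
- **Push-back:** The mouth of the gap grew from 13.06 mm to 15.0 mm, so the sprung plate is pushed back about 1.94 mm of its 5 mm. The push needed was about 5.5 N, and the handle did not slip in the grip.
- **Contact depth:** The force showed first contact about 2 mm deeper than the gap width predicted (TCP height about 121 mm against 122.9 mm). I set the final depth from the measured push-back. The slope of the force readings alone would have allowed a slightly smaller push.
- **Look-alikes:** The pink and turquoise blades stood upright in the first pictures. By the first wrist view of the rack, at 2.7 s, the pink one was lying flat and the turquoise one leaned on the rack. The gripper was about 270 mm up then and had touched nothing, so I took it that they toppled on their own.
- **Other things:** In the last pictures the pin gauge and the other things look to be where they were. I checked that by eye and did not measure it.

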